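Find and mark the balance point of a mobile's arm

ROBOT

A 7-joint arm with a two-finger parallel gripper is mounted at the origin on the work surface. World frame = base frame: x ahead of the robot, y to its left, z up, the work surface at z = 0. Lengths are in mm, angles in rad, forces in N, time in s.
With the tool pointing down it reaches from about 425 to 975 mm from the base axis. Payload 16.7 kg.
Tool frame: the origin (TCP) lies at the very end of the fingers, on their centre line; the grasp point (between the pads) lies 19 mm behind it; z points along the fingers, y is the line along which they close (so a half turn about z gives the same grasp; the last joint's range is limited). The gripper opens to 85 mm and grips with 20 to 120 N. Pads are 22 mm wide; open, the fingers measure 114 mm over their backs; the gripper's body (76 mm by 85 mm) begins 54 mm behind the grasp point. The pads swing forward as they close: fully open they stand 13 mm farther back than shut.
Start: joints at [-1.44, 0.426, 0.074, 1.606, -0.034, 1.111, -0.067], TCP at [186.416, 648.71, 231.302] pointing down, gripper open.
Joint ranges: [-2.85, 2.85], [-0.5, 2.14], [-1.23, 1.37], [0.21, 2.46], [-1.02, 4.16], [0.16, 2.05], [-2.73, 2.73]. Speed limits (rad/s): [1.89, 1.89, 2.39, 2.39, 3.01, 3.01, 3.01].

INTERFACE

Orientations are given as a unit quaternion [x, y, z, w].
In Python, from workcell import sense, read_camera, camera_params, job_done, find_in gives the robot as it stands. The module is installed in compiled form; this text tells all that it offers.
- The arm moves only by the tool step_arm, never from a script. Its argument "targets" is a list of rows, each an object of numbers: "dx", "dy", "dz": the shift along the tool's x, y, z in cm; "turn": the turn about the tool's z in rad. A call has 1 to 12 rows; each row shifts and turns the commanded pose from where the row before left it, along the tool's axes as they then stand; what a row does not reach is not made up. A row lasts 1/10 s, in which the tool goes at most 50 mm and 8.59 degrees, less where a joint would pass 70% of its speed; a pose out of reach is approached as far as the arm can. A call is refused whole if a number of a shift passes 5 or a number of a turn 0.15, either way. A call with a gripper value outside its range is refused whole. "grip" is the finger opening in cm, from 0 to 8.54, set as the call begins (left out, the last holds). The fingers move at their own pace and stop on an object; "force" is the grip in N (left out, the last holds). Time passes only in rows, so rows that do not move let the fingers close. It gives the time, the measured TCP pose, the force, the opening and the grip force at its end, in the units of the state.
- sense(): the state, without advancing time (a new reading comes with each control period).
- read_camera(name): name is "scene" or "top" or "wrist"; returns (picture, depth): 400x640x3 uint8, red, green, blue; 400x640 float32, mm along the optical axis (not along the pixel's ray), 0 where there is no reading.
- camera_params(name): a dict with "fx", "fy", "cx", "cy" (pixels), "D" ([k1, k2, p1, p2, k3] as OpenCV has them; the pictures are not rectified), "R" (3x3) and "t" (3): a world point X has camera coordinates R X + t; the wrist camera has in their place "tool_from_camera" (4x4, takes a point from camera to tool coordinates, whose origin is the TCP and whose axes are the flange's). Camera axes: x right, y down, z forward; pixel columns grow to the right and rows downward; lengths in mm; the calibration is good to about 2 mm. A picture is of the moment at which its call begins: read the wrist's pose just before it. camera_params takes no time and is no camera call.
- job_done(): hands the job in; it is judged then, once.
Trained networks look in the newest picture that a camera, given by its name, has taken for a name from the list of things; names that differ only in an ending like _2 or _b are one class to them, and where a whole thing is asked for, a point or a joint stands for the part that bears it (a point fixed in the world has none). Each returns a list of dicts, best first, with "score" (0 to 1); they miss things now and then, are a little off and sometimes report something else, mostly with a low value. They report only what shows in the picture. A call takes as long as a camera call. They do not tell look-alikes from the thing itself.
- find_in(camera, thing): "rect" ([left, top, width, height] as shares, 0 to 1, of the picture: columns of its width, rows of its height, round what is visible of it).
The state is a dict: "time": time; "joint_pos": joint angles; "qd": joint speeds; "tau": joint torques, N m; "eef_pos": TCP position; "tcp_rot": TCP orientation; "force": force on the tool from outside, world axes, zero at the start; "moment": the same for the moment, N m; "grip_width": finger opening in mm; "grasp_force": force on a finger pad.
Only numpy, scipy, OpenCV 4.12 (cv2) and the standard library are available. Lean on these libraries where they do the work, as an engineer would, in place of code of your own. Each camera call takes 0.05 s, during which the arm holds its last target. There are 200 camera calls.

TASK

Find where the flat metal bar with the disc on one end balances, so that it can be drilled there. Lay it flat along the narrow rail of the balancing stand with the disc sticking out past the edge next to the step, let go, then slide it on, disc first, until it just tips onto the step, and stop. Leave the bar there and mark its balance point by setting the marking saddle astride the bar directly over the edge, within about a centimetre; leave the jar and the file where they are.

Things in the scene. Friction and masses are not known exactly. Their poses are not given: they have to be found in the camera images.
- bar_mid (a point): Loose flat bar, 200 mm long overall, 0.17 to 0.33 kg: aluminium strip 24 mm wide, 12 mm thick, a heavier metal disc at one end. This point: middle of the overall length, on the centre line, 6 mm above the flat underside; x points along the bar to the disc, z up. Plain end at x = -100 mm. The balance point, to be found, lies between the middle and the disc's near side (x = 0 to +50 mm).
- disc (a point): Centre of the bar's solid metal disc, half-way up, 75 mm from the bar's middle (x = +75 mm): diameter 50 mm, 12 mm thick like the strip, its underside flush with the strip's; same axes as the bar. At the start the bar lies flat on the bench.
- edge (a point): Fulcrum edge of the fixed balancing stand: the edge's centre, on top of the steel rail, 60 mm above the bench. x points level out past the edge along the rail, y along the edge, z up. The level rail is 28 mm wide, from x = 0 back to -110 mm, and stands on a wooden base 20 mm high, 75 mm wide, x = -130 to +110 mm. The bar tips by itself once its balance point passes the edge; friction holds it there.
- step (a point): The step: top centre of a wooden ledge of the stand, 50 by 50 mm, 80 mm out from the edge across a gap, 12 mm lower than the rail (48 mm above the bench). It catches the disc when the bar tips (tilt about 9 degrees). Same axes as the edge.
- saddle_center (a point): Loose dark steel marking saddle, 28 mm long (x), 52 wide (y), 60 tall, 0.15 kg, upright on the bench. This point: its centre, 30 mm above the feet. Two side legs 8 mm high leave a 36 mm wide gap, open along x, to straddle the bar; the bridge over it has its underside 22 mm below this point. Set x along the bar, either way round; the bar may stay tipped or rock back level under it.
- saddle_fin (a point): Middle of the saddle's grip fin, 9 mm above the saddle's centre: fin 24 mm (x) by 16 mm (y) by 42 mm tall, standing on the bridge up to the saddle's top; same axes as the saddle.
- jar_c (a point): Bystander: amber glass jar with a metal cap, diameter 60 mm, 60 mm tall; its centre half-way up.
- file_c (a point): Bystander: flat file 250 mm long with a wooden handle, lying on the bench; a point near the middle.
Not all that is in view belongs to the job. There is more than one size of the part that bears saddle_center; the job needs the smaller.

How it is judged:
By the outcome, as a careful person would: the job done as asked, in the order asked, and still so for the second after the job is handed in, with the robot touching nothing.
It also fails if it takes over 64 s, if anything falls off the work surface, if the arm or the gripper's body presses on something with over 40 N, if the wrist force passes 120 N, or if a joint passes its speed limit or range.

## Working session

There is one attempt and no reset: what is moved stays moved. The work goes in short steps, Python scripts to look and compute and a tool call to move; the robot and the scene stay as the last step left them, time stands still between calls to the robot, and variables do not carry over. Pictures are saved under pics/ and viewed, at most 10 in all, crops included, and the job is handed in when it is done.

Besides the shell and the picture viewer there is one more tool, called as a command line: name --argument value ..., lists and objects as JSON in quotes. step_arm: Moves the arm, as the interface text tells. Its arguments: {"type":"object","properties":{"targets":{"type":"array"},"grip":{"type":"number"},"force":{"type":"number"}},"required":["targets"]}

```bash
mkdir -p pics
cat > h.py <<'E'
import numpy as np,cv2
from scipy.spatial.transform import Rotation as Ro
from workcell import *
def cam(name):
    p=camera_params(name); s=sense()
    K=np.array([[p['fx'],0,p['cx']],[0,p['fy'],p['cy']],[0,0,1.]]);D=np.array(p['D'],float)
    if name=='wrist':
        T=np.eye(4);T[:3,:3]=Ro.from_quat(s['tcp_rot']).as_matrix();T[:3,3]=s['eef_pos'];T=T@np.array(p['tool_from_camera'])
    else:
        R=np.array(p['R']);T=np.eye(4);T[:3,:3]=R.T;T[:3,3]=-R.T@np.array(p['t'])
    return K,D,T
def shot(name):
    c=cam(name);im,d=read_camera(name);return c,im,d
def w(c,uv,z=None,d=None):
    """pixels->world; on plane z or with depth"""
    K,D,T=c;uv=np.array(uv,float).reshape(-1,1,2)
    n=cv2.undistortPoints(uv,K,D).reshape(-1,2);r=np.c_[n,np.ones(len(n))]
    rw=r@T[:3,:3].T
    s=np.array(d).reshape(-1,1) if d is not None else ((z-T[2,3])/rw[:,2])[:,None]
    return T[:3,3]+rw*s
def px(c,X):
    K,D,T=c;Ti=np.linalg.inv(T);return cv2.projectPoints(np.array(X,float).reshape(-1,1,3),cv2.Rodrigues(Ti[:3,:3])[0],Ti[:3,3],K,D)[0].reshape(-1,2)
def cloud(c,d):
    v,u=np.mgrid[0:d.shape[0],0:d.shape[1]]
    P=w(c,np.stack([u,v],-1).reshape(-1,2).astype(float),d=d.reshape(-1));P[d.reshape(-1)<=0]=np.nan
    return P.reshape(*d.shape,3)
def save(n,im): cv2.imwrite('pics/'+n+'.png',im[...,::-1])
E
python3 - <<'E'
from h import *
for n in ['top','scene']:
    c,im,d=shot(n);save(n+'0',im);np.savez(n+'0.npz',im=im,d=d)
    for t in ['bar_mid','edge','step','saddle_center','jar_c','file_c']:
        for f in find_in(n,t)[:4]:
            r=np.array(f['rect'])*[640,400,640,400];u=r[:2]+r[2:]/2
            z=d[int(u[1]),int(u[0])]
            print(n,t,round(f['score'],2),r.round(),w(c,u,d=z)[0].round())
print(sense()['time'])
E
```

```text
top bar_mid 0.59 [391. 245.  74.  30.] [ 433. -276.   15.]
top edge 0.7 [228. 215.  92.  36.] [503. 126.  60.]
top edge 0.56 [392. 242.  74.  34.] [ 434. -279.   14.]
top step 0.63 [227. 215.  95.  33.] [507. 124.  58.]
top saddle_center 0.58 [345. 164.   9.  22.] [655. -68.  56.]
top saddle_center 0.57 [364. 192.  21.  30.] [ 568. -131.   87.]
top saddle_center 0.26 [225. 215.  95.  35.] [506. 128.  63.]
top jar_c 0.61 [406. 175.  26.  25.] [ 620. -248.   64.]
top jar_c 0.47 [395. 244.  70.  31.] [ 433. -282.   11.]
scene bar_mid 0.78 [178. 206.  79.  18.] [ 441. -276.   10.]
scene edge 0.73 [375. 214.  85.  30.] [698. 158.  13.]
scene edge 0.55 [325. 175.  87.  37.] [521. 121.  24.]
scene step 0.96 [327. 172.  87.  43.] [522. 126.  24.]
scene saddle_center 0.87 [320. 229.  18.  25.] [670. -68.  27.]
scene saddle_center 0.85 [274. 204.  29.  37.] [ 579. -134.   36.]
scene jar_c 0.97 [231. 235.  32.  35.] [ 648. -254.   39.]
scene jar_c 0.33 [177. 206.  81.  16.] [ 435. -276.   10.]
scene jar_c 0.18 [324. 174.  91.  38.] [522. 123.  24.]
scene file_c 0.96 [377. 212.  85.  33.] [693. 168.  10.]
0.7
```

View pics/top0.png

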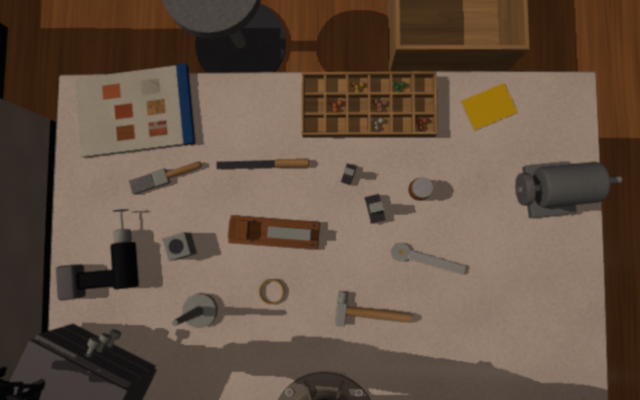

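View pics/scene0.png

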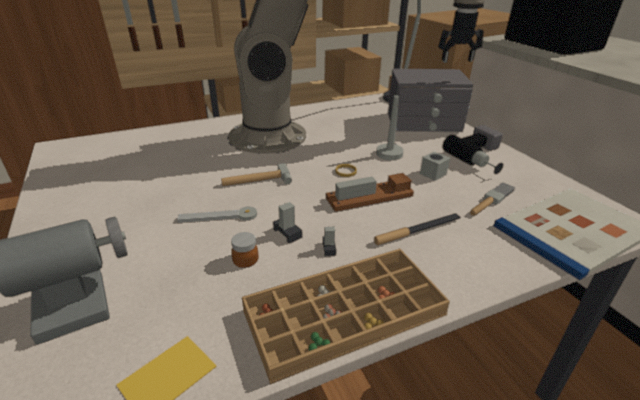

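The top view shows the bar at (430,258) with its disc at the left end (401,252), and the stand at (275,232) with its step on the left. The two saddles are at (348,174), about 57 mm tall, and (375,208), about 87 mm tall. The hammer, at (375,315), and the file could be mistaken for the bar. I choose the bar with the disc at (401,252) and the smaller saddle at (348,174).

Run:
```python
from h import *
z=np.load('top0.npz');im,d=z['im'],z['d'];c=cam('top');P=cloud(c,d)
def box(l,t,r,b,zl,zh):
    q=P[t:b,l:r].reshape(-1,3);q=q[(q[:,2]>zl)&(q[:,2]<zh)];return q
def rect(n,q):
    r=cv2.minAreaRect(q[:,:2].astype(np.float32));print(n,len(q),np.round(r[0]),np.round(r[1]),round(r[2],1),'z',np.median(q[:,2]).round(1), 'mean',q.mean(0).round())
rect('bar',box(385,238,475,280,6,20))
rect('rail',box(262,222,316,246,54,66))
rect('stand low',box(222,208,330,255,14,30))
rect('step',box(225,212,268,252,40,54))
rect('small',box(338,160,362,190,40,75))
rect('smallfoot',box(338,160,362,190,12,30))
rect('big',box(360,190,390,225,70,100))
rect('stepmid',box(262,222,290,246,34,70))
a=cv2.resize(im[155:285,220:480],None,fx=3,fy=3,interpolation=cv2.INTER_CUBIC);save('crop1',np.clip(a*1.5,0,255).astype(np.uint8))
```

```text
bar 900 [ 436. -282.] [236. 109.] 90.0 z 13.0 mean [ 436. -270.   13.]
rail 464 [503.  88.] [110.  28.] 85.6 z 61.2 mean [503.  87.  61.]
stand low 1680 [506. 132.] [239.  75.] 85.7 z 21.3 mean [506. 123.  21.]
step 368 [513. 222.] [51. 50.] 85.6 z 49.1 mean [513. 222.  49.]
small 64 [662. -66.] [24. 16.] 72.1 z 60.7 mean [661. -66.  60.]
smallfoot 135 [663. -66.] [28. 53.] 71.2 z 19.6 mean [660. -66.  19.]
big 124 [ 569. -135.] [22. 33.] 14.0 z 84.7 mean [ 569. -135.   85.]
stepmid 247 [505. 114.] [58. 28.] 85.6 z 61.2 mean [505. 114.  61.]
```

View pics/crop1.png

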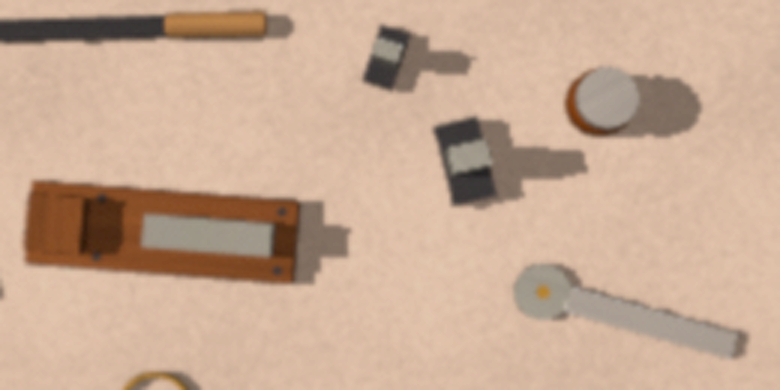

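The crop confirms the choice: the small saddle is at crop (388,57) and the stand's step is at its left end. The bar runs from the disc centre at crop (543,291) to the plain end at (738,343).

```bash
cat >> h.py <<'E'
def rel(x,y,z,heading=None):
    """shift (cm) in present tool axes; turn about tool z so that tool y is along heading+90deg (mod pi)"""
    s=sense();R=Ro.from_quat(s['tcp_rot']).as_matrix()
    print('t',s['time'],'pos',np.round(s['eef_pos'],1),'zaxis',R[:,2].round(3),'yaw of tool x',np.degrees(np.arctan2(R[1,0],R[0,0])).round(1),'q7',s['joint_pos'][6])
    print('shift cm',(R.T@(np.array([x,y,z])-s['eef_pos'])/10).round(2))
    if heading is not None:
        a=np.degrees(np.arctan2(R[1,0],R[0,0]));t=-(heading-a);t=(t+90)%180-90;print('turn rad about tool z',np.radians(t).round(3))
E
python3 - <<'E'
from h import *
z=np.load('top0.npz');d=z['d'];c=cam('top');P=cloud(c,d)
q=w(c,[[401,252],[466.2,269.5]],z=12);v=q[0]-q[1];L=np.hypot(*v[:2]);u=v/L
mid=q[1]+100*u;print('disc',q[0],'end',q[1],'len should be 175:',L,'heading',np.degrees(np.arctan2(u[1],u[0])),'mid',mid,'grip(+15)',mid+15*u)
Q=P.reshape(-1,3)
for a,b in [((186,648),(560,200)),((560,200),(440,-250))]:
    a=np.array(a);b=np.array(b)
    t=np.clip(((Q[:,:2]-a)@(b-a))/((b-a)@(b-a)),0,1);dist=np.linalg.norm(Q[:,:2]-a-t[:,None]*(b-a),axis=1)
    m=(dist<90)&(Q[:,2]<600)&(Q[:,2]>90);print(m.sum(),Q[m][:,2].max() if m.any() else 0, Q[m][np.argsort(-Q[m][:,2])[:60:12]].round() if m.any() else '')
rel(560,200,231)
rel(*(mid+15*u)[:2],150,np.degrees(np.arctan2(u[1],u[0])))
E
```

```text
disc [ 453.72458041 -205.81842812   12.        ] end [ 407.4776528  -377.75345752   12.        ] len should be 175: 178.04615314147094 heading 74.94495828619833 mid [ 433.4523379  -281.18578315   12.        ] grip(+15) [ 437.34854066 -266.70063199   12.        ]
5408 369.57357928260717 [[192. 609. 370.]
 [201. 612. 365.]
 [190. 610. 362.]
 [195. 614. 359.]
 [182. 608. 354.]]
0 0 
t 0.7 pos [186.4 648.7 231.3] zaxis [-0. -0. -1.] yaw of tool x 164.0 q7 -0.06706308827303507
shift cm [-4.830e+01 -3.281e+01  3.000e-02]
t 0.7 pos [186.4 648.7 231.3] zaxis [-0. -0. -1.] yaw of tool x 164.0 q7 -0.06706308827303507
shift cm [-49.4  -81.05   8.13]
turn rad about tool z 1.554
```

```bash
cat >> h.py <<'E'
import json
def plan(wps,step=40):
    """wps: (x,y,z,turn so far) ; prints rounded rows from the present pose"""
    s=sense();R=Ro.from_quat(s['tcp_rot']).as_matrix();p=np.array(s['eef_pos']);rows=[]
    for x,y,z,turn in wps:
        t=np.array([x,y,z]);n=int(max(np.ceil(np.linalg.norm(t-p)/step),np.ceil(abs(turn)/.149),1))
        for i in range(n):
            dd=(R.T@((t-p)/(n-i)))/10;dd=dd.round(2);tt=round(turn/n,3)
            rows.append({k:float(v) for k,v in zip(('dx','dy','dz','turn'),[*dd,tt]) if v});p=p+R@dd*10;R=R@Ro.from_euler('z',tt).as_matrix()
    print(len(rows))
    for i in range(0,len(rows),12):print(json.dumps(rows[i:i+12]))
E
python3 - <<'E'
from h import *
plan([(560,200,240,.75),(437,-267,160,.804)],46)
E
```

```text
24
[{"dx": -3.72, "dy": -2.52, "dz": -0.07, "turn": 0.058}, {"dx": -3.85, "dy": -2.3, "dz": -0.07, "turn": 0.058}, {"dx": -3.98, "dy": -2.08, "dz": -0.07, "turn": 0.058}, {"dx": -4.1, "dy": -1.84, "dz": -0.07, "turn": 0.058}, {"dx": -4.2, "dy": -1.6, "dz": -0.07, "turn": 0.058}, {"dx": -4.28, "dy": -1.36, "dz": -0.07, "turn": 0.058}, {"dx": -4.35, "dy": -1.11, "dz": -0.06, "turn": 0.058}, {"dx": -4.41, "dy": -0.85, "dz": -0.07, "turn": 0.058}, {"dx": -4.45, "dy": -0.59, "dz": -0.06, "turn": 0.058}, {"dx": -4.48, "dy": -0.34, "dz": -0.07, "turn": 0.058}, {"dx": -4.49, "dy": -0.08, "dz": -0.06, "turn": 0.058}, {"dx": -4.49, "dy": 0.19, "dz": -0.07, "turn": 0.058}]
[{"dx": -4.47, "dy": 0.45, "dz": -0.06, "turn": 0.058}, {"dx": -3.08, "dy": -3.13, "dz": 0.73, "turn": 0.073}, {"dx": -3.3, "dy": -2.9, "dz": 0.73, "turn": 0.073}, {"dx": -3.5, "dy": -2.65, "dz": 0.73, "turn": 0.073}, {"dx": -3.68, "dy": -2.39, "dz": 0.73, "turn": 0.073}, {"dx": -3.85, "dy": -2.12, "dz": 0.73, "turn": 0.073}, {"dx": -3.99, "dy": -1.83, "dz": 0.73, "turn": 0.073}, {"dx": -4.11, "dy": -1.53, "dz": 0.72, "turn": 0.073}, {"dx": -4.22, "dy": -1.23, "dz": 0.73, "turn": 0.073}, {"dx": -4.29, "dy": -0.92, "dz": 0.72, "turn": 0.073}, {"dx": -4.35, "dy": -0.6, "dz": 0.73, "turn": 0.073}, {"dx": -4.38, "dy": -0.29, "dz": 0.72, "turn": 0.073}]
```

step_arm --targets '[{"dx": -3.7, "dy": -2.5, "turn": 0.058}, {"dx": -3.85, "dy": -2.3, "turn": 0.058}, {"dx": -4, "dy": -2.1, "turn": 0.058}, {"dx": -4.1, "dy": -1.85, "turn": 0.058}, {"dx": -4.2, "dy": -1.6, "turn": 0.058}, {"dx": -4.3, "dy": -1.35, "turn": 0.058}, {"dx": -4.35, "dy": -1.1, "turn": 0.058}, {"dx": -4.4, "dy": -0.85, "turn": 0.058}, {"dx": -4.45, "dy": -0.6, "turn": 0.058}, {"dx": -4.5, "dy": -0.35, "turn": 0.058}, {"dx": -4.5, "dy": -0.1, "turn": 0.058}, {"dx": -4.5, "dy": 0.2, "turn": 0.058}]'

```text
$.targets[0]: bad value
```

step_arm --targets '[{"dx": -4.5, "dy": 0.45, "turn": 0.058}, {"dx": -3.1, "dy": -3.1, "dz": 0.73, "turn": 0.073}, {"dx": -3.3, "dy": -2.9, "dz": 0.73, "turn": 0.073}, {"dx": -3.5, "dy": -2.65, "dz": 0.73, "turn": 0.073}, {"dx": -3.7, "dy": -2.4, "dz": 0.73, "turn": 0.073}, {"dx": -3.85, "dy": -2.1, "dz": 0.73, "turn": 0.073}, {"dx": -4, "dy": -1.85, "dz": 0.73, "turn": 0.073}, {"dx": -4.1, "dy": -1.55, "dz": 0.72, "turn": 0.073}, {"dx": -4.2, "dy": -1.25, "dz": 0.73, "turn": 0.073}, {"dx": -4.3, "dy": -0.9, "dz": 0.72, "turn": 0.073}, {"dx": -4.35, "dy": -0.6, "dz": 0.73, "turn": 0.073}, {"dx": -4.4, "dy": -0.3, "dz": 0.72, "turn": 0.073}]'

```text
$.targets[0]: bad value
```

Run:
```python
from h import *
rel(437,-267,160,75)
c,im,d=shot('wrist');save('w1',im);np.savez('w1.npz',im=im,d=d)
P=cloud(c,d);m=(P[...,2]>7)&(P[...,2]<18)
n,l,st,ce=cv2.connectedComponentsWithStats(m.astype(np.uint8))
for i in range(1,n):
    if st[i,4]>600:
        q=P[l==i][:,:2].astype(np.float32);r=cv2.minAreaRect(q);print(i,st[i],np.round(r[0],1),np.round(r[1],1),r[2])
        (vx,vy,x0,y0)=cv2.fitLine(q,cv2.DIST_HUBER,0,.01,.01).ravel();print(np.degrees(np.arctan2(vy,vx)),x0,y0)
```

```text
t 0.7 pos [186.4 648.7 231.3] zaxis [-0. -0. -1.] yaw of tool x 164.0 q7 -0.06706308827303507
shift cm [-49.37 -81.09   7.13]
turn rad about tool z 1.553
```

View pics/w1.png

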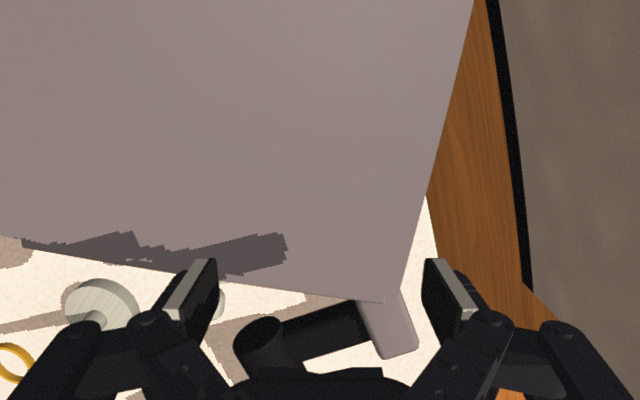

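The wrist view shows a grey panel filling the top of the picture, with the drill between the fingers. No bar is in view because the moves were refused. I'll check the panel's height before moving.

Run:
```python
from h import *
z=np.load('w1.npz');P=cloud(cam('wrist'),z['d'])
for u,v in [(50,20),(250,20),(440,20),(250,150),(380,290),(100,230),(100,295),(260,330)]:print(u,v,P[v,u].round())
```

```text
50 20 [ 39. 543. 179.]
250 20 [ 72. 645. 178.]
440 20 [ 98. 737. 179.]
250 150 [135. 623. 177.]
380 290 [243. 672. 178.]
100 230 [156. 516. 178.]
100 295 [271. 349.  18.]
260 330 [358. 527.  31.]
```

step_arm --targets '[{"dx": 0, "dy": -1, "dz": -1, "turn": 0}]'

```text
time: 0.85
eef_pos: [183.5, 638.8, 240.1]
tcp_rot: [0.139, 0.99, -0.001, -0.0]
force: [0.1, -0.9, -0.4]
grip_width: 85.2
grasp_force: 0.0
```

step_arm --targets '[{"dx": -3.7, "dy": -2.5, "dz": 0, "turn": 0.058}, {"dx": -3.85, "dy": -2.3, "dz": 0, "turn": 0.058}, {"dx": -4, "dy": -2.1, "dz": 0, "turn": 0.058}, {"dx": -4.1, "dy": -1.85, "dz": 0, "turn": 0.058}, {"dx": -4.2, "dy": -1.6, "dz": 0, "turn": 0.058}, {"dx": -4.3, "dy": -1.35, "dz": 0, "turn": 0.058}, {"dx": -4.35, "dy": -1.1, "dz": 0, "turn": 0.058}, {"dx": -4.4, "dy": -0.85, "dz": 0, "turn": 0.058}, {"dx": -4.45, "dy": -0.6, "dz": 0, "turn": 0.058}, {"dx": -4.5, "dy": -0.35, "dz": 0, "turn": 0.058}, {"dx": -4.5, "dy": -0.1, "dz": 0, "turn": 0.058}, {"dx": -4.5, "dy": 0.2, "dz": 0, "turn": 0.058}]'

```text
time: 2.05
eef_pos: [529.2, 222.7, 242.3]
tcp_rot: [0.47, 0.883, 0.001, -0.0]
force: [0.7, 1.2, -0.0]
grip_width: 85.3
grasp_force: 0.0
```

step_arm --targets '[{"dx": -4.5, "dy": 0.45, "dz": 0, "turn": 0.058}, {"dx": -3.1, "dy": -3.1, "dz": 0.73, "turn": 0.073}, {"dx": -3.3, "dy": -2.9, "dz": 0.73, "turn": 0.073}, {"dx": -3.5, "dy": -2.65, "dz": 0.73, "turn": 0.073}, {"dx": -3.7, "dy": -2.4, "dz": 0.73, "turn": 0.073}, {"dx": -3.85, "dy": -2.1, "dz": 0.73, "turn": 0.073}, {"dx": -4, "dy": -1.85, "dz": 0.73, "turn": 0.073}, {"dx": -4.1, "dy": -1.55, "dz": 0.72, "turn": 0.073}, {"dx": -4.2, "dy": -1.25, "dz": 0.73, "turn": 0.073}, {"dx": -4.3, "dy": -0.9, "dz": 0.72, "turn": 0.073}, {"dx": -4.35, "dy": -0.6, "dz": 0.73, "turn": 0.073}, {"dx": -4.4, "dy": -0.3, "dz": 0.72, "turn": 0.073}]'

```text
time: 3.25
eef_pos: [433.8, -278.8, 161.7]
tcp_rot: [0.795, 0.606, 0.001, 0.0]
force: [1.0, 0.3, 0.5]
grip_width: 85.6
grasp_force: 0.0
```

```bash
cat > bar.py <<'E'
from h import *
def bar(tag,lo=7,hi=18):
    c,im,d=shot('wrist');save(tag,im);np.savez(tag+'.npz',im=im,d=d)
    P=cloud(c,d);m=(P[...,2]>lo)&(P[...,2]<hi)
    n,l,st,ce=cv2.connectedComponentsWithStats(m.astype(np.uint8))
    for i in range(1,n):
        if st[i,4]>1500:
            q=P[l==i][:,:2].astype(np.float32);r=cv2.minAreaRect(q);print(i,st[i],np.round(r[0],1),np.round(r[1],1),round(r[2],1),'z',np.median(P[l==i][:,2]).round(1))
            vx,vy,x0,y0=cv2.fitLine(q,cv2.DIST_HUBER,0,.01,.01).ravel();print(np.degrees(np.arctan2(vy,vx)),x0,y0)
    return P,im
E
python3 - <<'E'
from bar import *
rel(437,-267,160,75)
bar('w2')
E
```

```text
t 3.25 pos [ 433.8 -278.8  161.7] zaxis [ 0.001  0.001 -1.   ] yaw of tool x 74.6 q7 0.48036405106416524
shift cm [ 1.23 -0.01  0.18]
turn rad about tool z -0.007
8 [ 289   47   62  229 7679] [ 433.4 -275.8] [200.4  48.5] 74.6 z 10.2
74.159454 436.0595 -263.24545
```

View pics/w2.png

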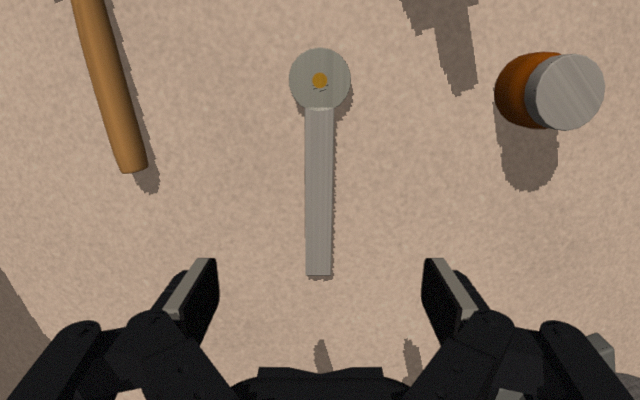

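The wrist view shows the bar upright in the middle, with the disc at (320,80) and the plain end at (318,275). The jar is clear at the right. The measured length is 200 mm, as it should be.

step_arm --targets '[{"dx": 0.9, "dy": -0.1, "dz": 4, "turn": 0}, {"dx": 0.9, "dy": 0, "dz": 4, "turn": 0}, {"dx": 0, "dy": 0, "dz": 3, "turn": 0}, {"dx": 0, "dy": 0, "dz": 2.5, "turn": 0}, {"dx": 0, "dy": 0, "dz": 1.5, "turn": 0}, {"dx": 0, "dy": 0, "dz": 0.7, "turn": 0}, {"dx": 0, "dy": 0, "dz": 0, "turn": 0}, {"dx": 0, "dy": 0, "dz": 0, "turn": 0}]' --grip 5

```text
time: 4.1
eef_pos: [438.8, -260.3, 5.3]
tcp_rot: [0.795, 0.607, 0.0, 0.0]
force: [-0.4, 0.1, -0.5]
grip_width: 50.2
grasp_force: 0.0
```

Run:
```python
from h import *
F=[]
for i in range(3):
    s=sense();F.append([*s['force'],*s['moment']]);read_camera('wrist')
print(np.round(F,2));rel(437.4,-261.3,4,74.6)
```

```text
[[-0.42  0.15 -0.49 -0.02 -0.04 -0.03]
 [ 0.15 -0.75 -0.44 -0.   -0.01  0.  ]
 [ 0.4  -0.31  0.57 -0.07  0.03 -0.  ]]
t 4.25 pos [ 438.9 -260.2    5.2] zaxis [ 0.001 -0.    -1.   ] yaw of tool x 74.8 q7 0.670514463886091
shift cm [-0.15 -0.11  0.12]
turn rad about tool z 0.003
```

step_arm --targets '[{"dx": 0, "dy": 0, "dz": 0, "turn": 0}, {"dx": 0, "dy": 0, "dz": 0, "turn": 0}, {"dx": 0, "dy": 0, "dz": 0, "turn": 0}, {"dx": 0, "dy": 0, "dz": 0, "turn": 0}, {"dx": 0, "dy": 0, "dz": 0, "turn": 0}, {"dx": 0, "dy": 0, "dz": 0, "turn": 0}]' --grip 1.5 --force 50

```text
time: 4.85
eef_pos: [438.6, -260.1, 4.9]
tcp_rot: [0.795, 0.607, 0.0, 0.0]
force: [-1.8, 2.7, 11.8]
grip_width: 22.1
grasp_force: 48.6
```

Run:
```python
from h import *
plan([(439,-255,150,0),(496,0,150,-.19)],46)
```

```text
10
[{"dx": 0.13, "dy": -0.02, "dz": -3.63}, {"dx": 0.13, "dy": -0.02, "dz": -3.63}, {"dx": 0.12, "dy": -0.02, "dz": -3.63}, {"dx": 0.13, "dy": -0.02, "dz": -3.62}, {"dx": 4.35, "dy": -0.2, "turn": -0.032}, {"dx": 4.35, "dy": -0.06, "turn": -0.032}, {"dx": 4.35, "dy": 0.08, "turn": -0.032}, {"dx": 4.35, "dy": 0.21, "turn": -0.032}, {"dx": 4.34, "dy": 0.36, "turn": -0.032}, {"dx": 4.33, "dy": 0.49, "dz": 0.01, "turn": -0.032}]
```

step_arm --targets '[{"dx": 0, "dy": 0, "dz": -1.5, "turn": 0}, {"dx": 0, "dy": 0, "dz": -3, "turn": 0}, {"dx": 0.2, "dy": 0, "dz": -3.5, "turn": 0}, {"dx": 0.3, "dy": 0, "dz": -3.5, "turn": 0}, {"dx": 2, "dy": 0, "dz": -3, "turn": 0}, {"dx": 4, "dy": -0.2, "dz": 0, "turn": -0.032}, {"dx": 4, "dy": -0.1, "dz": 0, "turn": -0.032}, {"dx": 4.4, "dy": 0.1, "dz": 0, "turn": -0.032}, {"dx": 4.4, "dy": 0.2, "dz": 0, "turn": -0.032}, {"dx": 4.4, "dy": 0.35, "dz": 0, "turn": -0.032}, {"dx": 3, "dy": 0.5, "dz": 0, "turn": -0.032}, {"dx": 0, "dy": 0, "dz": 0, "turn": 0}]'

```text
time: 6.05
eef_pos: [499.4, 4.8, 149.9]
tcp_rot: [0.731, 0.683, 0.0, -0.0]
force: [-0.7, -1.1, -2.2]
grip_width: 21.9
grasp_force: 50.4
```

Run:
```python
from bar import *
P,im=bar('w3',44,70)
F=[]
for i in range(24):
    s=sense();F.append(s['force'][2]);read_camera('wrist')
F=np.array(F);print(F.mean(),F.std());m=-F.mean()/9.81;print('m',m,'b',(75*(m-.117)-25*.117)/m)
rel(504.3,105.4,90,85.7);print(s['grip_width'],s['grasp_force'])
```

```text
1 [ 295    0   47   70 3056] [504.2 109.7] [40.3 28. ] 85.7 z 58.3
77.627754 504.164 110.98263
-1.8140559772620801 0.5427644240598702
m 0.18491905986361673 b 11.729074825336573
t 7.3 pos [498.6   0.7 149.3] zaxis [-0. -0. -1.] yaw of tool x 85.8 q7 0.051316959548236604
shift cm [10.49 -0.21  5.93]
turn rad about tool z 0.001
22.240320401167818 50.44444799423218
```

View pics/w3.png

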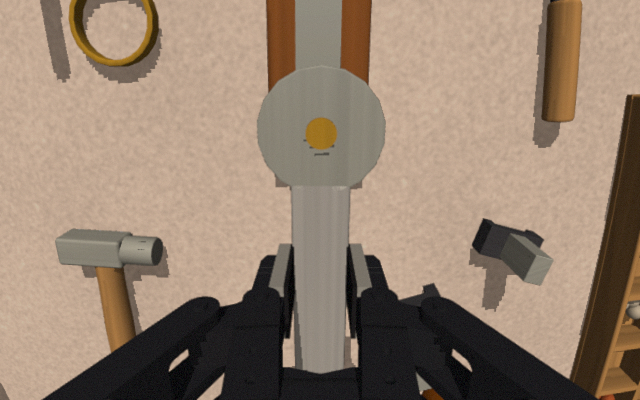

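The wrist view shows the disc held at (321,130), with the rail straight ahead at (318,40). The stand line agrees with the top view to 0.5 mm. The bar weighs about 0.185 kg, so I expect the balance point about 12 mm towards the disc.

step_arm --targets '[{"dx": 4, "dy": -0.1, "dz": 0, "turn": 0}, {"dx": 4, "dy": -0.1, "dz": 1.5, "turn": 0}, {"dx": 2.3, "dy": 0, "dz": 2.5, "turn": 0}, {"dx": 1, "dy": 0, "dz": 2, "turn": 0}, {"dx": 0, "dy": 0, "dz": 1.5, "turn": 0}, {"dx": 0, "dy": 0, "dz": 0.5, "turn": 0}, {"dx": 0, "dy": 0, "dz": 0, "turn": 0}, {"dx": 0, "dy": 0, "dz": 0, "turn": 0}]'

```text
time: 8.1
eef_pos: [505.5, 112.6, 70.0]
tcp_rot: [0.733, 0.68, 0.0, 0.0]
force: [-0.2, 0.2, -1.9]
grip_width: 22.1
grasp_force: 50.4
```

Run:
```python
from h import *
rel(504.7,113.4,65,85.7);print(sense()['force'])
```

```text
t 8.1 pos [505.5 112.6  70. ] zaxis [ 0.001  0.    -1.   ] yaw of tool x 85.7 q7 -0.05553909635142011
shift cm [ 0.08 -0.08  0.5 ]
turn rad about tool z -0.001
[-0.20178923  0.19005193 -1.92776813]
```

step_arm --targets '[{"dx": 0, "dy": -0.05, "dz": 0.2, "turn": 0}, {"dx": 0, "dy": 0, "dz": 0.15, "turn": 0}, {"dx": 0, "dy": 0, "dz": 0.1, "turn": 0}, {"dx": 0, "dy": 0, "dz": 0, "turn": 0}, {"dx": 0, "dy": 0, "dz": 0, "turn": 0}]'

```text
time: 8.6
eef_pos: [504.6, 113.5, 64.9]
tcp_rot: [0.733, 0.68, 0.0, 0.0]
force: [0.3, -0.9, 2.2]
grip_width: 22.2
grasp_force: 50.7
```

step_arm --targets '[{"dx": 0, "dy": 0, "dz": 0, "turn": 0}, {"dx": 0, "dy": 0, "dz": 0, "turn": 0}, {"dx": 0, "dy": 0, "dz": 0, "turn": 0}, {"dx": 0, "dy": 0, "dz": 0, "turn": 0}, {"dx": 0, "dy": 0, "dz": -2, "turn": 0}, {"dx": -1, "dy": 0, "dz": -4, "turn": 0}, {"dx": -4, "dy": 0, "dz": -2, "turn": 0}, {"dx": -4.5, "dy": 0, "dz": 0, "turn": 0}, {"dx": -4.5, "dy": 0, "dz": 0, "turn": 0}, {"dx": -2, "dy": 0, "dz": 0, "turn": 0}, {"dx": 0, "dy": 0, "dz": 0, "turn": 0}]' --grip 4.5

```text
time: 9.7
eef_pos: [492.2, -49.2, 145.1]
tcp_rot: [0.734, 0.679, 0.0, 0.0]
force: [0.0, 0.6, 1.0]
grip_width: 45.1
grasp_force: 0.0
```

Run:
```python
from bar import *
P,im=bar('w4',65,80)
P,im=bar('w4b',50,64)
rel(504.7,113.4,65,85.7)
```

```text
1 [ 298    0   43  134 5483] [497.  35.] [74.9 24. ] 84.7 z 70.2
84.85411 497.06854 36.55696
t 9.8 pos [492.7 -46.  144.8] zaxis [ 0.  0. -1.] yaw of tool x 85.7 q7 0.1559328980654324
shift cm [15.99  0.    7.99]
turn rad about tool z 0.0
```

View pics/w4.png

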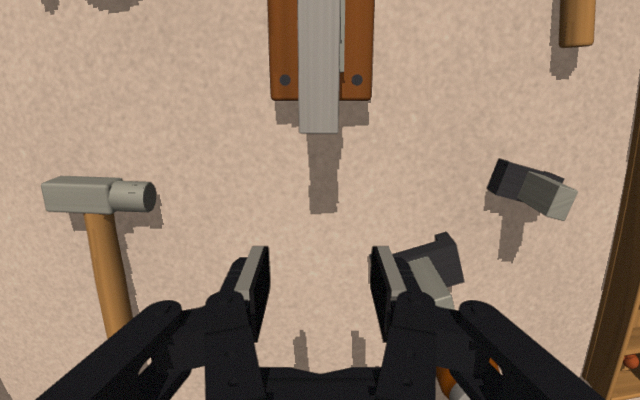

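The wrist view shows the bar lying along the rail, its plain end at (320,132) hanging past the base's end. It sits about 2 mm to one side there but is centred at the edge. Next I push the plain end with the fingers shut.

step_arm --targets '[{"dx": 0.8, "dy": -0.2, "dz": 2, "turn": 0}, {"dx": 0.8, "dy": -0.05, "dz": 2, "turn": 0}, {"dx": 0, "dy": 0, "dz": 2, "turn": 0}, {"dx": 0, "dy": 0, "dz": 1.5, "turn": 0}, {"dx": 0, "dy": 0, "dz": 0.5, "turn": 0}, {"dx": 0, "dy": 0, "dz": 0, "turn": 0}, {"dx": 0, "dy": 0, "dz": 0, "turn": 0}, {"dx": 0, "dy": 0, "dz": 0, "turn": 0}]' --grip 0

```text
time: 10.6
eef_pos: [491.8, -29.6, 65.5]
tcp_rot: [0.733, 0.681, 0.0, 0.0]
force: [-0.1, -0.9, -0.1]
grip_width: 0.2
grasp_force: 0.0
```

Run:
```python
from bar import *
rel(492.5,-14,65,85.7);print(sense()['grip_width'])
P,im=bar('w5',65,80)
```

```text
t 10.6 pos [491.8 -29.6  65.5] zaxis [ 0.001  0.    -1.   ] yaw of tool x 85.8 q7 0.24644730045706661
shift cm [ 1.56 -0.05  0.05]
turn rad about tool z 0.001
0.22280224709990576
1 [  291     0    68   209 13200] [497.1  37. ] [78.5 24.2] 85.1 z 70.3
85.01925 497.28238 39.83773
```

View pics/w5.png

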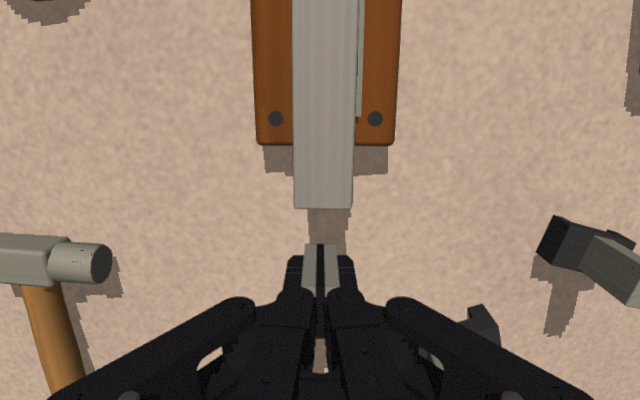

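The fingers are shut and centred behind the bar's end, at (320,245) against (322,208). I'll push about 18 mm first.

step_arm --targets '[{"dx": 0.8, "dy": 0, "dz": 0, "turn": 0}, {"dx": 0.5, "dy": 0, "dz": 0, "turn": 0}, {"dx": 0.3, "dy": 0, "dz": 0, "turn": 0}, {"dx": 0.3, "dy": 0, "dz": 0, "turn": 0}, {"dx": 0.4, "dy": 0, "dz": 0, "turn": 0}, {"dx": 0.4, "dy": 0, "dz": 0, "turn": 0}, {"dx": 0.4, "dy": 0, "dz": 0, "turn": 0}, {"dx": 0.3, "dy": 0, "dz": 0, "turn": 0}, {"dx": 0, "dy": 0, "dz": 0, "turn": 0}, {"dx": -0.3, "dy": 0, "dz": 0, "turn": 0}, {"dx": 0, "dy": 0, "dz": 0, "turn": 0}]'

```text
time: 11.75
eef_pos: [493.6, 0.5, 64.8]
tcp_rot: [0.733, 0.68, -0.0, 0.0]
force: [-0.0, -0.2, -0.3]
grip_width: 0.1
grasp_force: 0.0
```

```bash
cat > chk.py <<'E'
from h import *
def chk():
    """bar state from wrist depth: end position along the stand, tilt"""
    s=sense();c,im,d=shot('wrist');P=cloud(c,d)
    ed=np.array([507.1,142.8]);e=np.array([.075,.997]);n=np.array([.997,-.075])
    q=P.reshape(-1,3);q=q[np.isfinite(q[:,2])];a=(q[:,:2]-ed)@e;l=(q[:,:2]-ed)@n
    front=(np.array(s['eef_pos'])[:2]-ed)@e
    m=(abs(l)<18)&(q[:,2]>64)&(q[:,2]<110)&(a>front+10)&(a<-20)
    A=a[m];L=l[m];Z=q[m][:,2];k=np.polyfit(A,Z,1)
    lat=np.polyfit(A,L,1)
    print('t',s['time'],'tcp',np.round(s['eef_pos'],1),'n',m.sum(),'end a',np.percentile(A,.5).round(1),'edge at bar x',(-np.percentile(A,.5)-100).round(1),'tilt deg',np.degrees(np.arctan(k[0])).round(2),'z@end',np.polyval(k,A.min()).round(1),'yaw',np.degrees(lat[0]).round(2),'lat@edge',np.polyval(lat,0).round(1),'F',np.round(s['force'],1))
if __name__=='__main__':chk()
E
python3 chk.py
```

```text
t 11.75 tcp [493.6   0.5  64.8] n 17304 end a -132.3 edge at bar x 32.3 tilt deg -9.12 z@end 81.1 yaw 0.93 lat@edge -1.0 F [-0.  -0.2 -0.3]
```

The bar is already tipped by 9°, earlier than the weight suggested. I can't tell how far I pushed past the tipping point, so I'll look, set the bar back and repeat in fine steps.

step_arm --targets '[{"dx": -1, "dy": 0, "dz": 0, "turn": 0}, {"dx": -2, "dy": 0, "dz": -3, "turn": 0}, {"dx": -2.5, "dy": 0, "dz": -4, "turn": 0}, {"dx": 0, "dy": 0, "dz": -2, "turn": 0}, {"dx": 0, "dy": 0, "dz": 0, "turn": 0}, {"dx": 0, "dy": 0, "dz": 0, "turn": 0}]' --grip 4.5

```text
time: 12.4
eef_pos: [489.5, -54.0, 154.8]
tcp_rot: [0.733, 0.68, 0.0, -0.0]
force: [-0.0, -0.2, -0.4]
grip_width: 45.1
grasp_force: 0.0
```

```bash
python3 chk.py
```

```text
t 12.4 tcp [489.5 -54.  154.8] n 3734 end a -127.0 edge at bar x 27.0 tilt deg 0.05 z@end 70.3 yaw 0.39 lat@edge -1.6 F [-0.  -0.2 -0.4]
```

From a distance the bar is level, with the edge at bar x ≈ 27 mm. The earlier reading had picked up the fingers. So it has not tipped, and I carry on pushing in small steps.

step_arm --targets '[{"dx": 0, "dy": 0, "dz": 3, "turn": 0}, {"dx": 2.4, "dy": 0, "dz": 3, "turn": 0}, {"dx": 2.4, "dy": 0, "dz": 2.5, "turn": 0}, {"dx": 0, "dy": 0, "dz": 0.5, "turn": 0}, {"dx": 0.7, "dy": 0, "dz": 0, "turn": 0}, {"dx": 0.3, "dy": 0, "dz": 0, "turn": 0}, {"dx": 0.3, "dy": 0, "dz": 0, "turn": 0}, {"dx": 0.3, "dy": 0, "dz": 0, "turn": 0}, {"dx": 0, "dy": 0, "dz": 0, "turn": 0}, {"dx": -0.2, "dy": 0, "dz": 0, "turn": 0}, {"dx": 0, "dy": 0, "dz": 0, "turn": 0}]' --grip 0

```text
time: 13.55
eef_pos: [494.2, 7.7, 65.0]
tcp_rot: [0.733, 0.68, 0.0, 0.0]
force: [-0.2, 0.1, -0.1]
grip_width: 0.0
grasp_force: 0.0
```

```bash
sed -i 's/front+10/front+16/' chk.py; python3 chk.py
```

```text
t 13.55 tcp [494.2   7.7  65. ] n 17084 end a -118.1 edge at bar x 18.1 tilt deg -8.08 z@end 87.4 yaw 0.27 lat@edge -1.7 F [-0.2  0.1 -0.1]
```

```bash
cat >> chk.py <<'E'
def prof():
    s=sense();c,im,d=shot('wrist');P=cloud(c,d)
    ed=np.array([507.1,142.8]);e=np.array([.075,.997]);n=np.array([.997,-.075])
    q=P.reshape(-1,3);q=q[np.isfinite(q[:,2])];a=(q[:,:2]-ed)@e;l=(q[:,:2]-ed)@n
    print('t',s['time'],'tcp a',((np.array(s['eef_pos'])[:2]-ed)@e).round(1))
    for k in range(-145,-55,5):
        m=(abs(l)<8)&(a>k)&(a<k+5);Z=q[m][:,2]
        if len(Z):print(k,len(Z),np.percentile(Z,[5,50,95]).round(1))
E
python3 -c "
from chk import *;prof()"
```

```text
t 13.6 tcp a -135.7
-145 413 [100.2 112.  118.7]
-140 273 [100.2 109.4 112.7]
-135 285 [100.1 109.5 129.3]
-130 1456 [ 75.4 108.3 144.4]
-125 3275 [ 82.2 114.8 145.7]
-120 2599 [ 88.  139.3 150.7]
-115 581 [86.6 87.7 88.7]
-110 591 [85.7 86.8 87.9]
-105 608 [84.9 86.1 87.2]
-100 622 [84.2 85.4 86.4]
-95 626 [83.5 84.6 85.6]
-90 649 [82.8 83.8 84.9]
-85 657 [82.  83.1 84.1]
-80 665 [81.2 82.4 83.4]
-75 687 [80.5 81.5 82.7]
-70 701 [79.7 80.7 81.9]
-65 702 [78.9 80.  81.1]
-60 709 [78.1 79.2 80.3]
```

The profile now shows the bar tilted at 8.7°, so it has tipped, and the edge is at about bar x 22 to 27 mm. I back off and go for the small saddle.

Run:
```python
from h import *
plan([(493.2,-8,66,0),(493,-20,170,0),(634,-150,170,.24)],46)
```

```text
9
[{"dx": -1.58, "dy": 0.02, "dz": -0.11}, {"dx": -0.4, "dy": 0.02, "dz": -3.47}, {"dx": -0.4, "dy": 0.03, "dz": -3.47}, {"dx": -0.4, "dy": 0.02, "dz": -3.46}, {"dx": -2.38, "dy": 3.01, "turn": 0.048}, {"dx": -2.24, "dy": 3.12, "turn": 0.048}, {"dx": -2.08, "dy": 3.22, "turn": 0.048}, {"dx": -1.93, "dy": 3.31, "turn": 0.048}, {"dx": -1.77, "dy": 3.41, "turn": 0.048}]
```

step_arm --targets '[{"dx": -0.6, "dy": 0, "dz": 0, "turn": 0}, {"dx": -1, "dy": 0, "dz": 0, "turn": 0}, {"dx": -0.5, "dy": 0, "dz": -3.5, "turn": 0}, {"dx": -0.4, "dy": 0, "dz": -3.5, "turn": 0}, {"dx": -0.3, "dy": 0, "dz": -3.5, "turn": 0}, {"dx": 0, "dy": 0, "dz": 0, "turn": 0}]'

```text
time: 14.25
eef_pos: [493.9, -21.4, 173.4]
tcp_rot: [0.733, 0.68, 0.003, 0.001]
force: [0.2, 0.4, -0.6]
grip_width: -0.2
grasp_force: 0.0
```

```bash
python3 chk.py
```

```text
t 14.25 tcp [493.9 -21.4 173.4] n 5097 end a -118.7 edge at bar x 18.7 tilt deg -8.89 z@end 89.0 yaw 0.29 lat@edge -1.7 F [ 0.2  0.4 -0.6]
```

step_arm --targets '[{"dx": -2.4, "dy": 3, "dz": 0, "turn": 0.048}, {"dx": -2.25, "dy": 3.1, "dz": 0, "turn": 0.048}, {"dx": -2.1, "dy": 3.2, "dz": 0, "turn": 0.048}, {"dx": -1.9, "dy": 3.3, "dz": 0, "turn": 0.048}, {"dx": -1.8, "dy": 3.4, "dz": 0, "turn": 0.048}, {"dx": 0, "dy": 0, "dz": 0, "turn": 0}, {"dx": 0, "dy": 0, "dz": 0, "turn": 0}]' --grip 4.5

```text
time: 15.0
eef_pos: [631.7, -151.8, 168.2]
tcp_rot: [0.809, 0.587, -0.001, -0.0]
force: [-0.5, -0.1, -0.5]
grip_width: 45.1
grasp_force: 0.0
```

Run:
```python
from h import *
rel(662,-66,26,72)
c,im,d=shot('wrist');P=cloud(c,d)
near=np.hypot(P[...,0]-662,P[...,1]+66)<45
for lo,hi in [(50,66),(8,30)]:
    q=P[near&(P[...,2]>lo)&(P[...,2]<hi)];r=cv2.minAreaRect(q[:,:2].astype(np.float32));print(lo,len(q),np.round(r[0],1),np.round(r[1],1),round(r[2],1),np.median(q[:,2]).round(1))
```

```text
t 15.0 pos [ 631.7 -151.8  168.2] zaxis [-0.002 -0.001 -1.   ] yaw of tool x 71.9 q7 0.1957280741697587
shift cm [ 9.11  0.25 14.21]
turn rad about tool z -0.002
50 862 [662.  -65.2] [23.5 16. ] 70.7 58.2
8 1607 [662.2 -65.3] [27.3 52. ] 70.8 16.3
```

step_arm --targets '[{"dx": 3, "dy": 0.1, "dz": 1, "turn": 0.02}, {"dx": 3.5, "dy": 0.05, "dz": 2, "turn": 0}, {"dx": 2.2, "dy": 0, "dz": 3, "turn": 0}, {"dx": 0.5, "dy": 0, "dz": 2, "turn": 0}, {"dx": 0, "dy": 0, "dz": 0, "turn": 0}, {"dx": 0, "dy": 0, "dz": 2, "turn": 0}, {"dx": 0, "dy": 0, "dz": 2.5, "turn": 0}, {"dx": 0, "dy": 0, "dz": 1.5, "turn": 0}, {"dx": 0, "dy": 0, "dz": 0, "turn": 0}, {"dx": 0, "dy": 0, "dz": 0, "turn": 0}]'

```text
time: 16.05
eef_pos: [663.6, -64.1, 30.8]
tcp_rot: [0.815, 0.58, 0.0, 0.0]
force: [0.2, 0.2, 0.3]
grip_width: 45.2
grasp_force: 0.0
```

step_arm --targets '[{"dx": 0, "dy": 0, "dz": 0, "turn": 0}, {"dx": 0, "dy": 0, "dz": 0, "turn": 0}, {"dx": 0, "dy": 0, "dz": 0, "turn": 0}, {"dx": 0, "dy": 0, "dz": 0, "turn": 0}, {"dx": 0, "dy": 0, "dz": 0, "turn": 0}, {"dx": 0, "dy": 0, "dz": 0, "turn": 0}]' --grip 0.8 --force 40

```text
time: 16.65
eef_pos: [664.0, -63.7, 31.0]
tcp_rot: [0.815, 0.58, 0.001, 0.0]
force: [-2.4, 0.7, 7.8]
grip_width: 15.5
grasp_force: 39.0
```

Run:
```python
from h import *
rel(662,-65.2,26,70.8)
plan([(660,-60,170,0),(500,110,175,-.262)],46)
```

```text
t 16.65 pos [664.  -63.7  31. ] zaxis [ 0.001  0.    -1.   ] yaw of tool x 70.9 q7 0.13788315092296757
shift cm [-0.21 -0.15  0.5 ]
turn rad about tool z 0.001
10
[{"dx": 0.06, "dy": -0.12, "dz": -3.48}, {"dx": 0.06, "dy": -0.12, "dz": -3.47}, {"dx": 0.05, "dy": -0.12, "dz": -3.48}, {"dx": 0.06, "dy": -0.13, "dz": -3.47}, {"dx": 1.8, "dy": -3.45, "dz": -0.09, "turn": -0.044}, {"dx": 1.95, "dy": -3.36, "dz": -0.09, "turn": -0.044}, {"dx": 2.1, "dy": -3.28, "dz": -0.09, "turn": -0.044}, {"dx": 2.24, "dy": -3.18, "dz": -0.08, "turn": -0.044}, {"dx": 2.38, "dy": -3.08, "dz": -0.09, "turn": -0.044}, {"dx": 2.51, "dy": -2.97, "dz": -0.08, "turn": -0.044}]
```

step_arm --targets '[{"dx": 0, "dy": 0, "dz": -1.5, "turn": 0}, {"dx": 0, "dy": 0, "dz": -3.5, "turn": 0}, {"dx": 0, "dy": 0, "dz": -4.5, "turn": 0}, {"dx": 0.5, "dy": -1, "dz": -4.3, "turn": 0}, {"dx": 2, "dy": -3.2, "dz": 0, "turn": -0.043}, {"dx": 2.3, "dy": -3.2, "dz": 0, "turn": -0.043}, {"dx": 2.4, "dy": -3.2, "dz": 0, "turn": -0.043}, {"dx": 2.5, "dy": -3.1, "dz": 0, "turn": -0.043}, {"dx": 2.6, "dy": -3, "dz": 0, "turn": -0.043}, {"dx": 2.7, "dy": -2.8, "dz": 0, "turn": -0.043}, {"dx": 0, "dy": 0, "dz": 0, "turn": 0}, {"dx": 0, "dy": 0, "dz": 0, "turn": 0}]'

```text
time: 17.85
eef_pos: [507.3, 128.3, 168.8]
tcp_rot: [0.733, 0.68, 0.001, -0.0]
force: [0.2, -1.8, -1.5]
grip_width: 15.7
grasp_force: 39.6
```

Run:
```python
from h import *
rel(505.6,145,150,86)
c,im,d=shot('wrist');P=cloud(c,d)
ed=np.array([507.1,142.8]);e=np.array([.075,.997]);n=np.array([.997,-.075])
a=(P[...,:2]-ed)@e;l=(P[...,:2]-ed)@n;Z=P[...,2]
for nm,m in [('step?',(Z>40)&(Z<52)&(abs(l)<40)&(a>20)&(a<130)),('disc/bar',(Z>52)&(Z<75)&(abs(l)<40)&(a>5)&(a<130))]:
    if m.sum()>50:print(nm,m.sum(),'a',np.percentile(a[m],[1,99]).round(1),'l',np.percentile(l[m],[1,99]).round(1),np.median(Z[m]).round(1))
```

```text
t 17.85 pos [507.3 128.3 168.8] zaxis [ 0.001  0.001 -1.   ] yaw of tool x 85.7 q7 -0.1658748520696521
shift cm [ 1.65 -0.29  1.88]
turn rad about tool z -0.005
step? 3353 a [ 67.4 105.3] l [-24.6  24.4] 46.3
disc/bar 5509 a [ 5.9 76.8] l [-24.   21.1] 63.2
```

step_arm --targets '[{"dx": 1, "dy": -0.2, "dz": 0, "turn": 0}, {"dx": 0.65, "dy": -0.1, "dz": 1, "turn": 0}, {"dx": 0, "dy": 0, "dz": 2, "turn": 0}, {"dx": 0, "dy": 0, "dz": 1.8, "turn": 0}, {"dx": 0, "dy": 0, "dz": 1, "turn": 0}, {"dx": 0, "dy": 0, "dz": 0.5, "turn": 0}, {"dx": 0, "dy": 0, "dz": 0, "turn": 0}, {"dx": 0, "dy": 0, "dz": 0, "turn": 0}, {"dx": 0, "dy": 0, "dz": 0, "turn": 0}]'

```text
time: 18.8
eef_pos: [506.2, 144.3, 105.4]
tcp_rot: [0.734, 0.68, 0.0, 0.0]
force: [0.9, -0.1, -1.9]
grip_width: 15.4
grasp_force: 39.6
```

Run:
```python
from h import *
rel(505.6,145,96,86);print(np.round(sense()['force'],1))
```

```text
t 18.8 pos [506.2 144.3 105.4] zaxis [ 0.001  0.001 -1.   ] yaw of tool x 85.6 q7 -0.11213358593668696
shift cm [ 0.07 -0.06  0.94]
turn rad about tool z -0.006
[ 0.9 -0.1 -1.9]
```

Lateral clearance is 6 mm each side. I lower slowly.

step_arm --targets '[{"dx": 0.05, "dy": -0.05, "dz": 0.2, "turn": 0}, {"dx": 0, "dy": 0, "dz": 0.2, "turn": 0}, {"dx": 0, "dy": 0, "dz": 0.2, "turn": 0}, {"dx": 0, "dy": 0, "dz": 0.1, "turn": 0}, {"dx": 0, "dy": 0, "dz": 0, "turn": 0}, {"dx": 0, "dy": 0, "dz": 0, "turn": 0}]'

```text
time: 19.4
eef_pos: [505.3, 144.7, 97.8]
tcp_rot: [0.733, 0.68, -0.0, 0.0]
force: [-0.4, -0.7, -1.2]
grip_width: 15.2
grasp_force: 39.6
```

step_arm --targets '[{"dx": 0, "dy": 0, "dz": 0.1, "turn": 0}, {"dx": 0, "dy": 0, "dz": 0, "turn": 0}, {"dx": 0, "dy": 0, "dz": 0, "turn": 0}]'

```text
time: 19.7
eef_pos: [505.3, 144.7, 96.8]
tcp_rot: [0.733, 0.68, -0.0, 0.0]
force: [-0.1, -0.5, -2.1]
grip_width: 15.2
grasp_force: 39.7
```

step_arm --targets '[{"dx": 0, "dy": 0, "dz": 0.1, "turn": 0}, {"dx": 0, "dy": 0, "dz": 0.05, "turn": 0}, {"dx": 0, "dy": 0, "dz": 0, "turn": 0}, {"dx": 0, "dy": 0, "dz": 0, "turn": 0}]'

```text
time: 20.1
eef_pos: [505.3, 144.7, 95.3]
tcp_rot: [0.733, 0.68, -0.0, -0.0]
force: [0.9, 0.5, -1.2]
grip_width: 15.4
grasp_force: 39.7
```

```bash
cat > tilt.py <<'E'
from h import *
ed=np.array([507.1,142.8]);e=np.array([.075,.997]);n=np.array([.997,-.075])
for nm in ['top','wrist']:
    c,im,d=shot(nm);P=cloud(c,d);a=(P[...,:2]-ed)@e;l=(P[...,:2]-ed)@n;Z=P[...,2]
    for k in [-110,-90,-70,-50,20,30,40,50,60,70]:
        m=(abs(l+1.5)<8)&(abs(a-k)<6)
        if m.sum()>3:print(nm,k,m.sum(),np.median(Z[m]).round(1),end=' | ')
    m=(abs(l)<20)&(abs(a)<25)&(Z>95)&(Z<130)
    if m.sum()>10:
        r=cv2.minAreaRect(np.c_[a[m],l[m]].astype(np.float32));print('\nsaddle top?',m.sum(),np.round(r[0],1),np.round(r[1],1),r[2],np.percentile(Z[m],[5,50,95]).round(1))
print(sense()['force'],sense()['eef_pos'])
E
python3 tilt.py
```

```text
top -110 28 76.1 | top -90 27 74.8 | top -70 29 74.9 | top -50 173 482.4 | top 20 59 507.8 | top 30 81 504.5 | top 40 86 505.3 | top 50 52 505.1 | wrist -70 457 72.3 | wrist -50 147 72.0 | wrist 20 1419 70.7 | wrist 30 751 69.3 | wrist 40 805 69.0 | wrist 50 837 69.4 | wrist 60 887 68.8 | wrist 70 904 68.2 | 
saddle top? 5716 [ 0.5 -0.7] [26.5 38.7] 0.2255420982837677 [ 99.9 121.6 126.9]
[ 0.04898418 -0.04654319 -0.78911724] [505.31841842 144.70020888  95.31170843]
```

The bar has rocked back almost level under the saddle. I seat it about 0.8 mm lower and release.

step_arm --targets '[{"dx": 0, "dy": 0, "dz": 0.08, "turn": 0}, {"dx": 0, "dy": 0, "dz": 0, "turn": 0}, {"dx": 0, "dy": 0, "dz": 0, "turn": 0}]'

```text
time: 20.5
eef_pos: [505.4, 144.7, 94.9]
tcp_rot: [0.734, 0.68, 0.0, -0.0]
force: [-2.2, -0.9, 9.5]
grip_width: 15.3
grasp_force: 41.1
```

step_arm --targets '[{"dx": 0, "dy": 0, "dz": 0, "turn": 0}, {"dx": 0, "dy": 0, "dz": 0, "turn": 0}, {"dx": 0, "dy": 0, "dz": 0, "turn": 0}, {"dx": 0, "dy": 0, "dz": 0, "turn": 0}, {"dx": 0, "dy": 0, "dz": -2, "turn": 0}, {"dx": 0, "dy": 0, "dz": -3, "turn": 0}, {"dx": 0, "dy": 0, "dz": -4, "turn": 0}, {"dx": -2, "dy": 0, "dz": -2, "turn": 0}, {"dx": -4, "dy": 0, "dz": 0, "turn": 0}, {"dx": -4, "dy": 0, "dz": 0, "turn": 0}, {"dx": -2, "dy": 0, "dz": 0, "turn": 0}, {"dx": 0, "dy": 0, "dz": 0, "turn": 0}]' --grip 4

```text
time: 21.7
eef_pos: [495.9, 22.2, 204.8]
tcp_rot: [0.735, 0.678, 0.0, -0.0]
force: [0.5, 1.1, -0.2]
grip_width: 40.1
grasp_force: 0.0
```

```bash
python3 tilt.py
python3 - <<'E'
from h import *
c,im,d=shot('wrist');save('fin',im)
ed=np.array([507.1,142.8]);e=np.array([.075,.997]);n=np.array([.997,-.075])
P=cloud(c,d);a=(P[...,:2]-ed)@e;l=(P[...,:2]-ed)@n;Z=P[...,2]
m=(abs(l)<40)&(abs(a)<40)&(Z>112)&(Z<135);r=cv2.minAreaRect(np.c_[a[m],l[m]].astype(np.float32));print('fin top a,l',m.sum(),r,np.median(Z[m]))
E
```

```text
top -110 94 596.8 | top -90 111 601.1 | top -70 54 608.1 | top 30 10 68.4 | top 40 32 67.4 | top 50 28 66.3 | top 60 29 65.6 | top 70 30 63.5 | wrist -110 2336 281.5 | wrist -90 342 84.4 | wrist -70 369 81.4 | wrist -50 374 78.3 | 
saddle top? 656 [-1.1 -3. ] [10.2 15.7] 0.416523277759552 [ 99.9 119.8 123.7]
[-0.30671827  0.62062874 -0.30346173] [496.2362854   25.16485496 204.56454306]
fin top a,l 516 ((0.537412166595459, -3.0580520629882812), (9.065999031066895, 15.764471054077148), 0.1357056051492691) 122.16762184687144
```

View pics/fin.png

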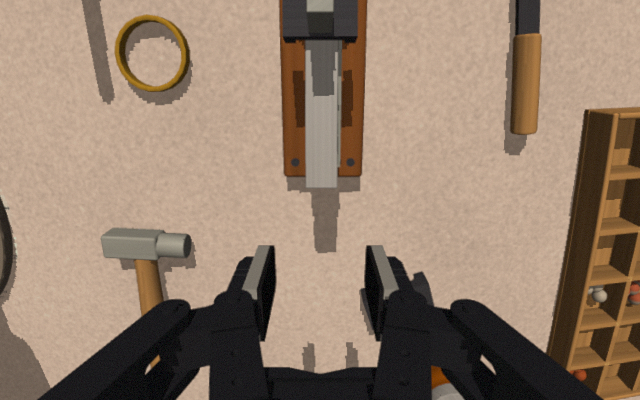

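The final wrist view shows the saddle astride the bar at (320,20), cut by the top of the frame. The bar is tipped again with its plain end raised at (322,185). I back off to see the whole saddle.

step_arm --targets '[{"dx": -4, "dy": 0, "dz": -1, "turn": 0}, {"dx": -4, "dy": 0, "dz": -1, "turn": 0}, {"dx": 0, "dy": 0, "dz": 0, "turn": 0}, {"dx": 0, "dy": 0, "dz": 0, "turn": 0}]'

```text
time: 22.25
eef_pos: [490.4, -54.3, 224.6]
tcp_rot: [0.734, 0.68, 0.0, 0.0]
force: [0.4, 0.5, -0.0]
grip_width: 39.9
grasp_force: 0.0
```

Run:
```python
from h import *
ed=np.array([507.1,142.8]);e=np.array([.075,.997]);n=np.array([.997,-.075])
for nm in ['wrist','top']:
    c,im,d=shot(nm);P=cloud(c,d);a=(P[...,:2]-ed)@e;l=(P[...,:2]-ed)@n;Z=P[...,2]
    for t,lo,hi in [('fin top',115,135),('bridge/legs',76,95)]:
        m=(abs(l)<34)&(abs(a)<45)&(Z>lo)&(Z<hi)
        if t[0]=='b':m&=(abs(l+2)>14)
        if m.sum()>8:print(nm,t,m.sum(),'a',np.percentile(a[m],[2,50,98]).round(1),'l',np.percentile(l[m],[2,98]).round(1),'z',np.percentile(Z[m],[5,95]).round(1))
    m=(abs(l)<14)&(a>-125)&(a<-30)&(Z>72)&(Z<100)
    if m.sum()>20:k=np.polyfit(a[m],Z[m],1);print(nm,'bar end a',np.percentile(a[m],1).round(1),'tilt',np.degrees(k[0]).round(1))
    m=(abs(l)<40)&(a>20)&(a<100)&(Z>56)&(Z<75)
    if m.sum()>20:print(nm,'disc end a',np.percentile(a[m],99).round(1))
print(sense()['time'])
```

```text
wrist bar end a -119.6 tilt -7.8
top fin top 74 a [-4.4  6.4 19.7] l [-10.1   5.2] z [118.1 127.6]
top bridge/legs 114 a [-12.6   1.9  16. ] l [-27.8  23. ] z [77.2 87.8]
top bar end a -98.0 tilt -9.0
top disc end a 75.9
22.35
```

```bash
python3 -c "
from workcell import *
print(job_done())"
```

```text
the job is handed in; nothing more can be done
None
```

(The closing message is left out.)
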